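# Clear the screw press and set its gap

## Task

Clear the bed of the screw press: lay the ink stick in the tray that already holds an ink stick and the stone seal in the tray that already holds a seal. Then wind the press wheel shut (clockwise seen from above) by its upright handle until it comes to its stop, and back it off exactly two full turns (counter-clockwise). Finish with the gripper still closed on the handle, holding it still there; do not knock over or push away anything else on the table.

Things in the scene. Friction and masses are not known exactly. Their poses are not given: they have to be found in the camera images.
- inkstick_center (a point): Centre of the loose ink stick on the press bed: a flat black bar 80 x 22 x 12 mm (long axis = its x, lying flat, 12 mm high) with a dull gold strip on top, 35 g. Either of the two places on the bed.
- seal_center (a point): Centre of the loose stone seal on the press bed: a beige-grey stone block lying down, 60 mm long (its x) x 24 x 24 mm, its +x end (the last 14 mm) a rounded dome, about 70 g; grip it across its 24 mm width, at or a little behind this point.
- ink_tray: Plywood tray for ink sticks, fixed to the table; outside 170 (x) x 130 (y) x 24 mm high, walls and floor 5 mm; origin at the centre of its underside. Same as the other tray, but a second ink stick (80 x 22 x 12 mm) lies across its -x half. Either side of the press.
- ink_tray_free (a point): Middle of the free half of the ink tray, on its inner floor (5 mm above the table), 40 mm along the tray's +x from its centre; axes as the tray's. Free area about 80 (x) x 120 (y) mm.
- seal_tray: Plywood tray for seals, fixed to the table; same size and frame as the ink tray; a second stone seal (60 x 24 x 24 mm) lies across its -x half.
- seal_tray_free (a point): Middle of the free half of the seal tray, on its inner floor, 40 mm along the tray's +x from its centre; axes as the tray's.
- press: Grey screw press, fixed to the table, origin on the table under the wheel's axis, x pointing away from the robot. Bed 180 mm wide (y), from x = -260 to +90 mm, top 30 mm high; the two loose things lie on it at about x = -186 mm, y = +-47 mm. Cross beam 50 (x) x 180 (y) mm on two columns, top 150 mm high (nuts 158).
- wheel_axis (a point): Point on the upright axis of the press wheel, 217 mm above the table, level with the middle of the handle. The dark steel spoked wheel sits above the cross beam: 124 mm outside diameter, rim top 179 mm high. A steel stem rises 4 mm per turn in its hub as it opens (top at most 191 mm high).
- handle_grip (a point): Centre of the upright wooden handle on the wheel's rim, 55 mm from the wheel's axis: a cylinder 24 mm in diameter and 60 mm high (from 187 to 247 mm above the table). It spins freely on its pin, so a gripper that keeps its own heading can lead it round the circle; the wheel does not rise or sink.
- wheel (a joint): Angle of the wheel, rad: 0 at the stop (platen shut on the bed), growing counter-clockwise seen from above as the press opens, one turn = 6.283; other end at 20.7. Starts between half a turn and one turn open. Stays where it is left; turning it takes about 2 to 3 N at the handle; the stop is hard.
- bowl: Bystander: white ceramic bowl, 110 mm across, 60 mm high; origin at the centre of its underside.
- bottle: Bystander: small amber ink bottle, 34 mm across, 62 mm high; origin at the centre of its underside.
- weight: Bystander: brass disc paperweight, 48 mm across, 18 mm high; origin at the centre of its underside.

How it is judged:
On the way, in this order (a step that is already met when the one before it is completed fails the run):
1. the ink stick and the seal lie let go in their own trays (x of inkstick_center in the frame of ink_tray between -0.077 and 0.077 m and y of inkstick_center in the frame of ink_tray between -0.057 and 0.057 m and z of inkstick_center in the frame of ink_tray between 0 and 0.045 m and contact force between the fingers and inkstick below 0.05 N and x of seal_center in the frame of seal_tray between -0.077 and 0.077 m and y of seal_center in the frame of seal_tray between -0.057 and 0.057 m and z of seal_center in the frame of seal_tray between 0 and 0.045 m and contact force between the fingers and seal below 0.05 N), for 0.2 s.
2. the wheel is wound down to its stop (within 0.08 rad) (value of joint wheel below 0.08 rad), for 0.1 s.
At the end, for the whole second after the job is handed in: The ink stick lies in the ink tray and the seal in the seal tray, let go; the wheel, after having been at its stop, stands two turns open (12.57 rad, within 0.3 rad), still, with the handle held between the fingers (grip over 1 N, grasp point within 35 mm of the handle's centre) (all of step 1 and value of joint wheel between 12.266 and 12.866 rad and velocity of joint wheel between -0.1 and 0.1 rad/s and contact force between the fingers and handle above 1 N and distance between the grasp point and handle_grip below 0.035 m); the arm keeps its last pose, push and grip.
It fails at once if a bystander (bowl, bottle, weight) is pushed more than 40 mm or knocked over (distance of any of bowl, bottle, weight from where it was at the start of the episode above 0.04 m or angle between any of bowl, bottle's own z axis and vertical above 0.6 rad).
It also fails if it takes over 72 s, if anything falls off the work surface, if the arm or the gripper's body presses on something with over 40 N, if the wrist force passes 120 N, or if a joint passes its speed limit or range.

## Robot

A 7-joint arm with a two-finger parallel gripper is mounted at the origin on the work surface. World frame = base frame: x ahead of the robot, y to its left, z up, the work surface at z = 0. Lengths are in m, angles in rad, forces in N, time in s.
With the tool pointing down it reaches from about 0.425 to 0.95 m from the base axis. Payload 4.7 kg.
Tool frame: the origin (TCP) lies at the very end of the fingers, on their centre line; the grasp point (between the pads) lies 19 mm behind it (manip.pinch_z is the distance from the TCP to the grasp point, in m); x points along the fingers, y is the direction in which the jaws open and shut, and the axes are right-handed (so a half turn about x gives the same grasp; the last joint's range is limited). The gripper opens to 85 mm and grips with 20 to 120 N. Pads are 22 mm wide; open, the fingers measure 114 mm over their backs; the gripper's body (76 mm by 85 mm) begins 54 mm behind the grasp point. The pads swing forward as they close: fully open they stand 13 mm farther back than shut.
Start: joints at [1.208, 0.469, -0.049, 1.532, 0.024, 1.141, -0.082], TCP at [0.221, -0.638, 0.231] pointing down, gripper open.
Joint ranges: [-2.59, 2.59], [-0.33, 1.99], [-1.39, 1.29], [0.1, 2.45], [-1.04, 4.18], [0.21, 1.99], [-2.66, 2.66]. Speed limits (rad/s): [2.57, 2.57, 3.14, 3.14, 3.14, 3.14, 3.14].

## Interface

Orientations are given as a unit quaternion [x, y, z, w].
In Python, from plant import manip gives the robot as it stands. The module is installed in compiled form; this text tells all that it offers.
- The arm moves only by the tool carry_out, never from a script. Its argument "targets" is a list that holds one entry, the list of rows, each a list of 5 numbers: the shift along the tool's x, y, z in units of 50 mm (1.0 is 50 mm), then the turn about the tool's x in units of 5 degrees (1.0 is 5 degrees), then the closure, from 0 (fully open) to 1 (shut). A call has exactly 10 rows; each row shifts and turns the commanded pose from where the row before left it, along the tool's axes as they then stand; what a row does not reach is not made up. A row lasts 1/8 s, in which the tool goes at most 62.5 mm and 10.7 degrees, less where a joint would pass 70% of its speed; a pose out of reach is approached as far as the arm can. A call is refused whole if a number of a shift passes 1 or a number of a turn 1, either way. A call with a gripper value outside its range is refused whole. The fingers move at their own pace and stop on an object; "force" is the grip in N (left out, the last holds). Time passes only in rows, so rows that do not move let the fingers close, or fill a call up. It gives the time, the measured TCP pose, the force and the opening at its end, in the units of the state.
- manip.get_state(): the state, without advancing time (a new reading comes with each control period).
- manip.capture(name): name is "side" or "top"; returns the picture (400x640x3 uint8, red, green, blue); there is no depth.
- manip.camera_info(name): a dict with "K" (3x3 intrinsics, pixels), "camera_from_world" (4x4, takes a point from world to camera coordinates). Camera axes: x right, y down, z forward; pixel columns grow to the right and rows downward; lengths in m; the calibration is good to about 2 mm. A picture is of the moment at which its call begins. camera_info takes no time and is no camera call.
- manip.job_done(): hands the job in, once; it reports no verdict.
The state is a dict: "t": time; "joint_positions": joint angles; "joint_vel": joint speeds; "joint_torque": joint torques, N m; "ee_pos": TCP position; "eef_rot": TCP orientation; "force": force on the tool from outside, world axes, zero at the start; "torque": the same for the moment, N m; "finger_gap": finger opening in m.
Only numpy, scipy, OpenCV 4.12 (cv2) and the standard library are available. Lean on these libraries where they do the work, as an engineer would, in place of code of your own. Each camera call takes 0.05 s, during which the arm holds its last target.

## Working session

There is one attempt and no reset: what is moved stays moved. The work goes in short steps, Python scripts to look and compute and a tool call to move; the robot and the scene stay as the last step left them, time stands still between calls to the robot, and variables do not carry over. Pictures are saved under pics/ and viewed, and the job is handed in when it is done.

Besides the shell and the picture viewer there is one more tool, called after "Emit:" by a JSON object that holds its "name" and its "arguments", one argument or row to a line. carry_out: Moves the arm, as the interface text tells. Its arguments: {"type":"object","properties":{"targets":{"type":"array","items":{"type":"array","items":{"type":"array","items":{"type":"number"}}}},"force":{"type":"number"}},"required":["targets"]}

```bash
mkdir -p pics; python3 - <<'E'
from plant import manip
import cv2,numpy as np
s=manip.get_state()
for k,v in s.items(): print(k,np.round(v,4))
print(manip.pinch_z)
for n in("side","top"):
    cv2.imwrite(f"pics/{n}0.png",manip.capture(n)[:,:,::-1]); i=manip.camera_info(n); print(n,i["K"],i["camera_from_world"])
E
```

```text
t 0.0
joint_positions [ 1.2081  0.4695 -0.0486  1.5337  0.0241  1.141  -0.0823]
joint_vel [ 0.0006  0.001  -0.0016  0.0014  0.0003 -0.001  -0.0007]
joint_torque [ 4.00000e-04 -5.10313e+01 -4.62000e-02 -2.37716e+01  1.08000e-02
  7.50000e-03 -0.00000e+00]
ee_pos [ 0.221  -0.6372  0.2302]
eef_rot [-0.6971 -0.1182  0.6974 -0.1168]
force [ 0.2256  0.225  -0.8435]
torque [-0.0144 -0.0357 -0.0473]
finger_gap 0.0853
0.0187
side [[504.91922885   0.         323.10127933]
 [  0.         504.91922885 201.79931974]
 [  0.           0.           1.        ]] [[ 0.98806761 -0.15244645 -0.02196534 -0.53259039]
 [-0.09850044 -0.51580077 -0.85102716  0.19067598]
 [ 0.11840633  0.84303597 -0.52466208  1.30414137]
 [ 0.          0.          0.          1.        ]]
top [[400.12128753   0.         317.17299262]
 [  0.         400.12128753 201.0382765 ]
 [  0.           0.           1.        ]] [[-1.12242130e-01 -9.93680500e-01 -8.76470902e-04  4.84282926e-02]
 [-9.71908306e-01  1.09966376e-01 -2.08090465e-01  5.43261904e-01]
 [ 2.06871819e-01 -2.25046677e-02 -9.78109191e-01  1.00852796e+00]
 [ 0.00000000e+00  0.00000000e+00  0.00000000e+00  1.00000000e+00]]
```

View pics/top0.png

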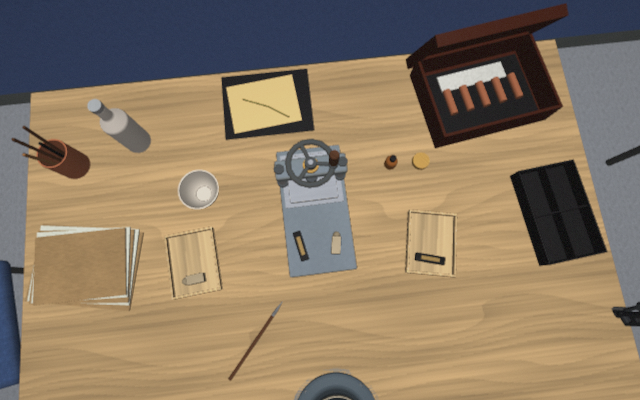

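View pics/side0.png

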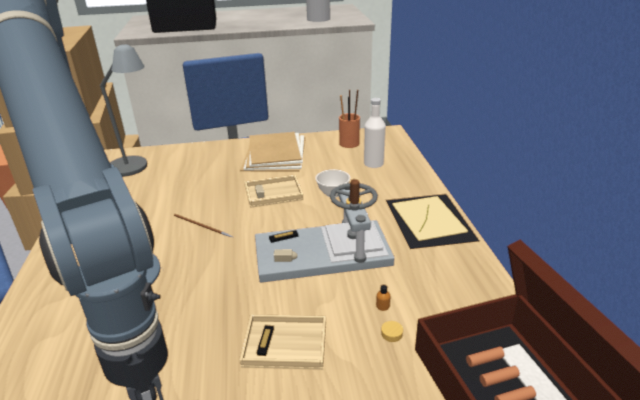

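The top view shows the ink stick at about (301,246), the seal at (336,243) and the wheel at (310,163) with its handle at (334,158). The ink tray is on the right at (431,243), with its stick at (430,259). The seal tray is on the left at (193,263), with its seal at (194,278). I'll zoom in to measure these.

```bash
cat > h.py <<'E'
import numpy as np,cv2
from plant import manip
def ray(n,u,v):
    i=manip.camera_info(n);T=i["camera_from_world"];R=T[:3,:3];c=-R.T@T[:3,3]
    return c,R.T@np.linalg.inv(i["K"])@np.array([u,v,1.])
def onz(n,u,v,z):
    c,d=ray(n,u,v);return (c+d*(z-c[2])/d[2])
def proj(n,p):
    i=manip.camera_info(n);T=i["camera_from_world"];q=i["K"]@(T[:3,:3]@np.asarray(p)+T[:3,3]);return q[:2]/q[2]
E
python3 - <<'E'
import cv2
a=cv2.imread("pics/top0.png")
cv2.imwrite("pics/bed.png",cv2.resize(a[140:280,260:370],None,fx=5,fy=5,interpolation=cv2.INTER_CUBIC)[100:700])
cv2.imwrite("pics/trays.png",cv2.hconcat([cv2.resize(a[205:305,155:235],None,fx=5,fy=5,interpolation=cv2.INTER_CUBIC),cv2.resize(a[195:295,395:470],None,fx=5,fy=5,interpolation=cv2.INTER_CUBIC)]))
E
```

```text
(no output)
```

View pics/bed.png

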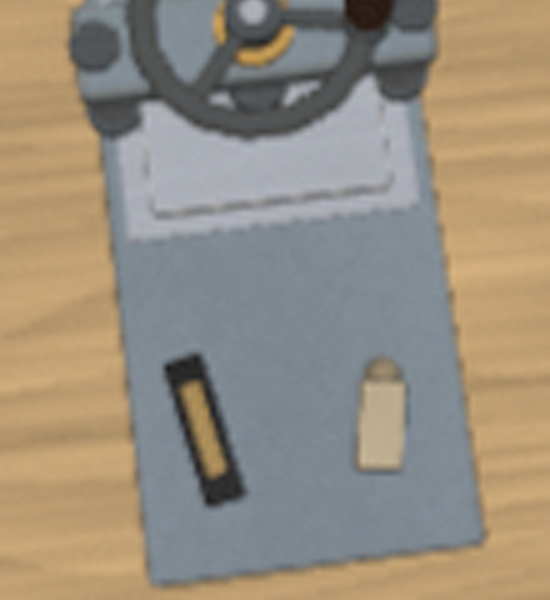

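View pics/trays.png

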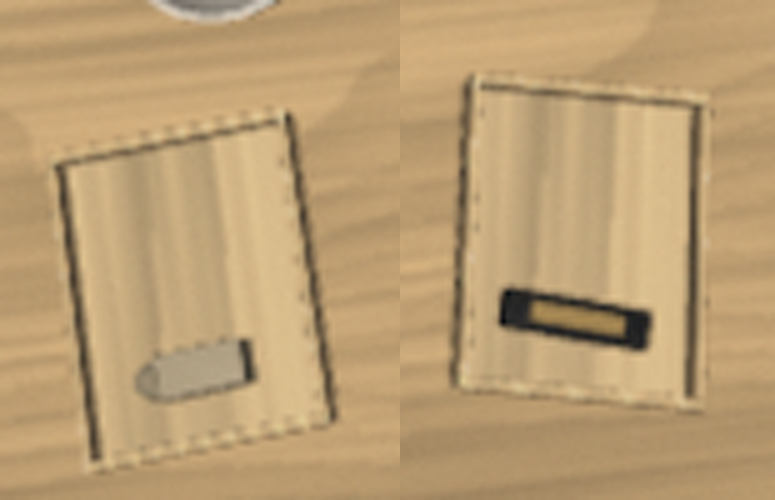

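```bash
python3 - <<'E'
from h import *
a=cv2.imread("pics/top0.png")
P=lambda U,V,ou,ov:((U+.5)/5-.5+ou,(V+.5)/5-.5+ov)
np.set_printoptions(precision=4,suppress=True)
# ink stick
def ink(x0,y0,x1,y1,z):
    g=a[y0:y1,x0:x1].max(2); g5=cv2.resize(g,None,fx=5,fy=5,interpolation=cv2.INTER_CUBIC)
    m=(g5<75).astype(np.uint8); c=max(cv2.findContours(m,0,1)[0],key=cv2.contourArea)
    b=cv2.boxPoints(cv2.minAreaRect(c)); w=np.array([onz("top",*P(U,V,x0,y0),z)[:2] for U,V in b]); 
    e=[np.linalg.norm(w[1]-w[0]),np.linalg.norm(w[2]-w[1])];d=(w[1]-w[0]) if e[0]>e[1] else w[2]-w[1]
    print("ink",w.mean(0),e,"yaw",np.degrees(np.arctan2(d[1],d[0])))
ink(286,225,318,268,.042); ink(410,245,450,270,.017)
# seal
s=[onz("top",*P(U,V,260,160),.054)[:2] for U,V in((358,469),(403,471),(406,385),(361,383),(383,357))]
print("seal",np.array(s),(np.mean(s[:2],0)+s[4])/2, "len",np.linalg.norm(s[4]-np.mean(s[:2],0)))
for nm,o,c in(("sealtray",(155,205),((57,162),(288,112),(336,420),(92,468))),("inktray",(395,195),((72,76),(308,97),(302,410),(56,385)))):
    w=np.array([onz("top",*P(U,V,*o),.024)[:2] for U,V in c]);m=w.mean(0)
    ax=w[0]+w[1]-w[2]-w[3];ax/=np.linalg.norm(ax)
    print(nm,m,"ax",np.degrees(np.arctan2(ax[1],ax[0])),"sz",np.linalg.norm(w-np.roll(w,1,0),axis=1),"free",m+.04*ax)
w=np.array([onz("top",*P(U,V,260,160),.03)[:2] for U,V in((153,585),(485,540))])
d=w[0]-w[1];print("bed front",w,np.linalg.norm(d),"press yaw",np.degrees(np.arctan2(d[1],d[0]))-90)
d/=np.linalg.norm(d);x=np.array([d[1],-d[0]]);print("axis from bed",w.mean(0)+.26*x)
E
python3 - <<'E'
import cv2
a=cv2.imread("pics/top0.png");b=cv2.imread("pics/side0.png")
c=cv2.resize(a[130:200,265:365],None,fx=8,fy=8,interpolation=cv2.INTER_CUBIC)
d=cv2.resize(b[170:240,310:400],None,fx=8,fy=8,interpolation=cv2.INTER_CUBIC)
cv2.imwrite("pics/w1.png",c);cv2.imwrite("pics/w2.png",d)
E
```

```text
ink [0.4343 0.0446] [np.float64(0.020990047236752674), np.float64(0.07874926177636142)] yaw -168.92562396861652
ink [ 0.3639 -0.2953] [np.float64(0.020560474757299448), np.float64(0.07913874091665607)] yaw -105.94903944372594
seal [[ 0.4036 -0.0336]
 [ 0.3999 -0.0567]
 [ 0.4442 -0.0638]
 [ 0.4479 -0.0405]
 [ 0.4603 -0.0537]] [ 0.431  -0.0494] len 0.05913559622817925
sealtray [0.4239 0.3329] ax 4.920541670792832 sz [0.1634 0.1261 0.1667 0.1287] free [0.4638 0.3363]
inktray [ 0.4045 -0.3062] ax -11.864187064885098 sz [0.1674 0.1287 0.1686 0.13  ] free [ 0.4437 -0.3145]
bed front [[ 0.3573  0.0797]
 [ 0.3608 -0.0968]] 0.1764779979900139 press yaw 1.15632765320494
axis from bed [ 0.619  -0.0033]
```

View pics/w1.png

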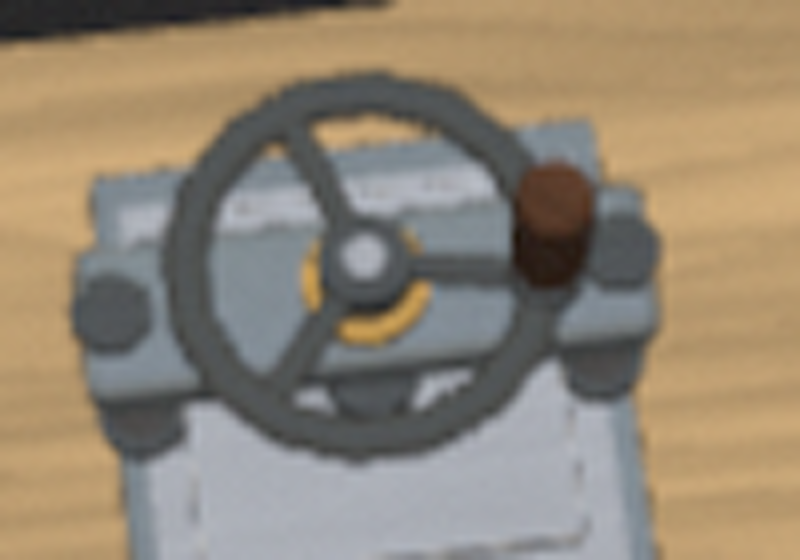

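View pics/w2.png

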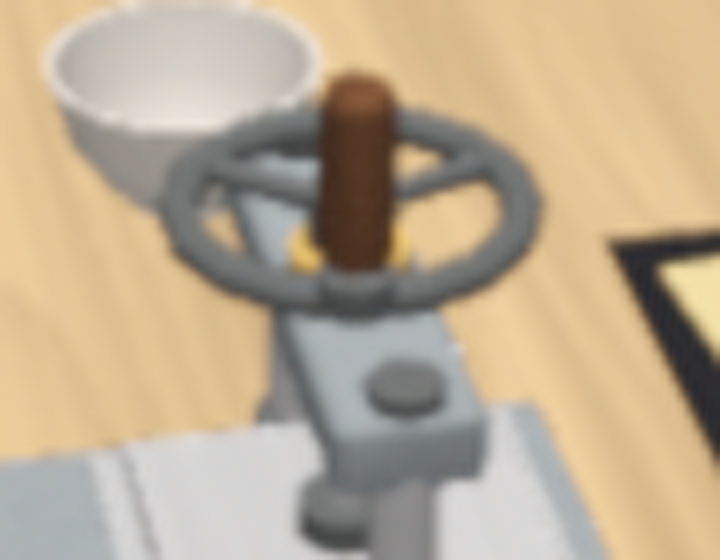

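The handle top is at about (555,197) in the w1 crop and the wheel's hub/ring at about (364,262). Next I'll compute the wheel points, bystander positions and tool axes.

```bash
cat >> h.py <<'E'
from scipy.spatial.transform import Rotation as Ro
np.set_printoptions(precision=4,suppress=True)
def st():
    s=manip.get_state(); R=Ro.from_quat(s["eef_rot"]).as_matrix()
    print("t",np.round(s["t"],3),"tcp",s["ee_pos"],"gap",round(float(s["finger_gap"]),4),"F",s["force"],"jawyaw",np.degrees(np.arctan2(R[1,1],R[0,1])),"down",R[:,0],"q",s["joint_positions"])
    return s,R
def go(xyz,jaw=None):
    "tool-unit shift (after any turn to jaw-yaw deg)"
    s,R=st(); d=np.array(xyz)-s["ee_pos"]; R2=R
    if jaw is not None:
        cur=np.degrees(np.arctan2(R[1,1],R[0,1])); dj=(jaw-cur+90)%180-90
        t=-dj # x points down: positive turn about x is clockwise from above
        print("turn units",t/5); R2=R@Ro.from_rotvec([np.radians(t),0,0]).as_matrix()
    print("shift units x,y,z",R2.T@d/.05)
E
python3 - <<'E'
from h import *
Q=lambda U,V:((U+.5)/8-.5+265,(V+.5)/8-.5+130)
S=lambda U,V:((U+.5)/8-.5+310,(V+.5)/8-.5+170)
for n,p,z in(("handle top",(555,197),.247),("stem",(363,257),.187),("ringL",(163,262),.172),("ringT",(370,72),.175),("ringB",(362,460),.175)):print(n,onz("top",*Q(*p),z))
print("side handle top",onz("side",*S(360,88),.247))
print("bowl",onz("top",198,189,.06),"bottle",onz("top",391,161,.05),"weight",onz("top",420,160,.018))
go((.5,-.2,.2),101.1)
go((.4343,.0446,.12),101.1)
go((.431,-.0494,.12),81.5)
E
```

```text
handle top [ 0.6072 -0.0578  0.247 ]
stem [ 0.615  -0.0035  0.187 ]
ringL [0.625  0.0565 0.172 ]
ringT [ 0.6772 -0.0123  0.175 ]
ringB [0.5561 0.0034 0.175 ]
side handle top [ 0.6114 -0.0568  0.247 ]
bowl [0.6132 0.3001 0.06  ] bottle [ 0.6355 -0.2266  0.05  ] weight [ 0.6387 -0.3157  0.018 ]
t 0.1 tcp [ 0.221  -0.6372  0.2304] gap 0.085 F [ 0.7207  0.3426 -0.3747] jawyaw -70.87422067446174 down [-0.0006  0.0017 -1.    ] q [ 1.2081  0.4694 -0.0486  1.5336  0.0241  1.141  -0.0823]
turn units 1.605155865107656
shift units x,y,z [ 0.6185 -7.5057 -7.1596]
t 0.1 tcp [ 0.221  -0.6372  0.2304] gap 0.085 F [ 0.7207  0.3426 -0.3747] jawyaw -70.87422067446174 down [-0.0006  0.0017 -1.    ] q [ 1.2081  0.4694 -0.0486  1.5336  0.0241  1.141  -0.0823]
turn units 1.605155865107656
shift units x,y,z [  2.2276 -12.5564  -6.8125]
t 0.1 tcp [ 0.221  -0.6372  0.2304] gap 0.085 F [ 0.7207  0.3426 -0.3747] jawyaw -70.87422067446174 down [-0.0006  0.0017 -1.    ] q [ 1.2081  0.4694 -0.0486  1.5336  0.0241  1.141  -0.0823]
turn units 5.525155865107649
shift units x,y,z [  2.2244 -12.245   -2.4183]
```

Emit:
{"name": "carry_out", "arguments": {
  "targets": [
    [[0,0,0,0.8,0.3],[0,0,0,0.8,0.3],[0,-0.9,-0.9,0,0.3],[0,-0.9,-0.9,0,0.3],[0,-0.9,-0.9,0,0.3],[0,-0.9,-0.9,0,0.3],[0,-0.9,-0.9,0,0.3],[0.2,-1,-0.9,0,0.3],[0.2,-1,-0.9,0,0.3],[0.2,-1,-0.9,0,0.3]]
  ],
  "force": 30
}}

```text
t: 1.35
ee_pos: [0.491, -0.2173, 0.2033]
eef_rot: [-0.704, -0.068, 0.704, -0.068]
force: [1.4, -1.0, 0.2]
finger_gap: 0.0601
```

```bash
python3 - <<'E'
from h import *
go((.4343,.0446,.09),101.1)
E
```

```text
t 1.35 tcp [ 0.491  -0.2173  0.2033] gap 0.0601 F [ 1.4241 -0.9744  0.215 ] jawyaw -78.88997294558706 down [-0.0001 -0.0002 -1.    ] q [ 0.5321  0.2849 -0.2355  1.8835  0.0791  0.9821 -1.1151]
turn units 0.002005410882588876
shift units x,y,z [ 2.2662 -5.3592  0.1046]
```

Emit:
{"name": "carry_out", "arguments": {
  "targets": [
    [[0.2,-0.9,0.1,0,0.3],[0.2,-0.9,0.1,0,0.3],[0.2,-0.9,0.1,0,0.3],[0.3,-0.9,0,0,0.3],[0.3,-0.9,0,0,0.3],[0.4,-0.5,0.1,0,0.3],[0.3,0,0,0,0.3],[0.3,0,0,0,0.3],[0,0,0,0,0.3],[0,0,0,0,0.3]]
  ]
}}

```text
t: 2.6
ee_pos: [0.4232, 0.0216, 0.0939]
eef_rot: [0.704, 0.068, -0.704, 0.068]
force: [-0.1, -0.4, 0.0]
finger_gap: 0.0597
```

```bash
python3 - <<'E'
from h import *
go((.4343,.0446,.033),101.1)
cv2.imwrite("pics/t1.png",cv2.resize(manip.capture("top")[180:300,240:400,::-1],None,fx=5,fy=5)); cv2.imwrite("pics/s1.png",cv2.resize(manip.capture("side")[200:300,220:380,::-1],None,fx=5,fy=5))
E
```

```text
t 2.6 tcp [0.4232 0.0216 0.0939] gap 0.0597 F [-0.0707 -0.4335  0.0186] jawyaw -78.97075832599175 down [ 0.0006 -0.0001 -1.    ] q [ 0.1704  0.2825 -0.37    2.2228  0.1654  0.6606 -1.6954]
turn units -0.014151665198346564
shift units x,y,z [ 1.2185 -0.4083 -0.3047]
```

View pics/t1.png

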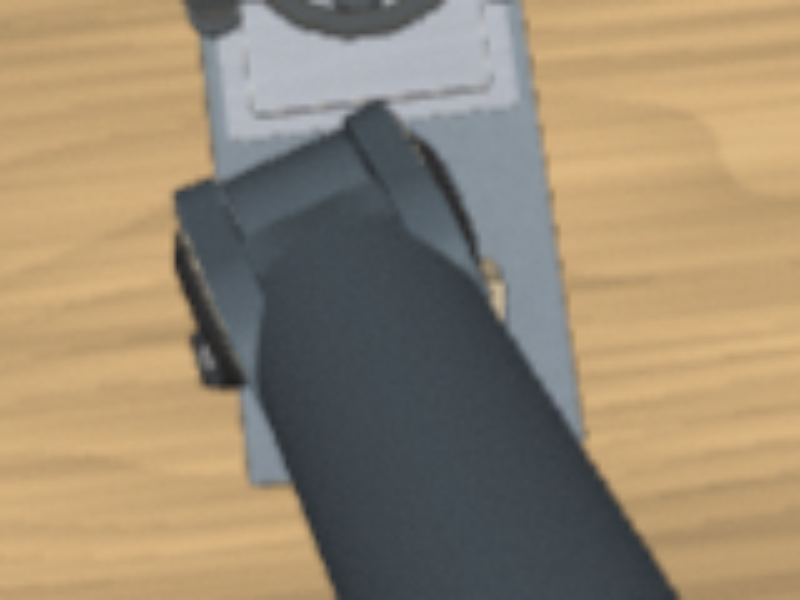

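View pics/s1.png

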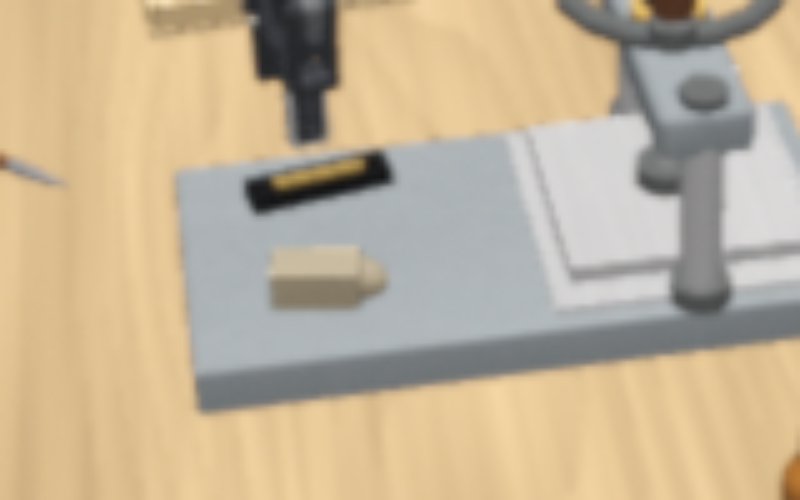

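The side view shows the gripper above the middle of the stick, whose top centre is at about crop (322,175).

```bash
python3 - <<'E'
from h import *
print(onz("side",220+322/5,200+172/5,.042), [onz("side",220+U/5,200+V/5,.054) for U,V in((270,250),(360,248))])
E
```

```text
[0.4404 0.0446 0.042 ] [array([ 0.4073, -0.0366,  0.054 ]), array([ 0.4529, -0.0432,  0.054 ])]
```

Emit:
{"name": "carry_out", "arguments": {
  "targets": [
    [[0,-0.4,-0.3,0,0.3],[0,0,0,0,0.3],[0.4,0,0,0,0.3],[0.4,0,0,0,0.3],[0.2,0,0,0,0.3],[0,0,0,0,0.3],[0,0,0,0,0.3],[0,0,0,0,0.3],[0,0,0,0,0.3],[0,0,0,0,0.3]]
  ]
}}

```text
t: 3.95
ee_pos: [0.4337, 0.0449, 0.044]
eef_rot: [0.704, 0.068, -0.704, 0.069]
force: [0.9, -0.8, -0.3]
finger_gap: 0.0596
```

```bash
python3 - <<'E'
from h import *
go((.4343,.0446,.034),101.1)
E
```

```text
t 3.95 tcp [0.4337 0.0449 0.044 ] gap 0.0596 F [ 0.8688 -0.7889 -0.3484] jawyaw -78.87708278755248 down [ 0.0005 -0.0001 -1.    ] q [ 0.0825  0.3923 -0.3367  2.2324  0.2445  0.5498 -1.8165]
turn units 0.004583442489501976
shift units x,y,z [ 0.1991  0.0076 -0.0114]
```

Emit:
{"name": "carry_out", "arguments": {
  "targets": [
    [[0.2,0,0,0,0.3],[0,0,0,0,1],[0,0,0,0,1],[0,0,0,0,1],[0,0,0,0,1],[0,0,0,0,1],[-0.4,0,0,0,1],[-0.6,0,0,0,1],[-0.6,0,0,0,1],[0,0,0,0,1]]
  ],
  "force": 30
}}

```text
t: 5.2
ee_pos: [0.4351, 0.0451, 0.1156]
eef_rot: [0.706, 0.068, -0.702, 0.069]
force: [-0.4, -0.1, -1.1]
finger_gap: 0.0214
```

```bash
python3 - <<'E'
from h import *
# inktray free
go((.4437,-.3145,.07),-11.9)
E
```

```text
t 5.2 tcp [0.4351 0.0451 0.1156] gap 0.0214 F [-0.4222 -0.1235 -1.0664] jawyaw -78.89211614765419 down [ 0.005   0.0002 -1.    ] q [ 0.1426  0.2642 -0.3938  2.178   0.1541  0.7198 -1.7316]
turn units -13.39842322953084
shift units x,y,z [0.9113 1.6471 7.0024]
```

Emit:
{"name": "carry_out", "arguments": {
  "targets": [
    [[0,0,0,-1,1],[0,0,0,-1,1],[0,0,0,-1,1],[0,0,0,-1,1],[0,0,0,-1,1],[0,0,0,-1,1],[0,0,0,-1,1],[0,0,0,-1,1],[0,0,0,-1,1],[0,0,0,-1,1]]
  ]
}}

```text
t: 6.45
ee_pos: [0.4327, 0.0447, 0.1127]
eef_rot: [-0.608, -0.361, 0.609, -0.36]
force: [0.0, -0.4, 0.3]
finger_gap: 0.0209
```

Emit:
{"name": "carry_out", "arguments": {
  "targets": [
    [[0,0,0,-1,1],[0,0,0,-1,1],[0,0,0,-1,1],[0,0,0,-0.4,1],[0,0.2,0.8,0,1],[0,0.2,0.8,0,1],[0,0.2,0.8,0,1],[0,0.2,0.8,0,1],[0,0.2,0.8,0,1],[0,0.2,0.8,0,1]]
  ]
}}

```text
t: 7.7
ee_pos: [0.4424, -0.2036, 0.1132]
eef_rot: [-0.549, -0.446, 0.549, -0.445]
force: [1.2, -0.9, -1.4]
finger_gap: 0.0209
```

```bash
python3 - <<'E'
from h import *
go((.4437,-.3145,.07),-11.9)
E
```

```text
t 7.7 tcp [ 0.4424 -0.2036  0.1132] gap 0.0209 F [ 1.1893 -0.9385 -1.4094] jawyaw -11.899182875803842 down [-0.0007  0.0004 -1.    ] q [ 0.7813  0.3646 -0.5281  2.0652  0.2593  0.7757 -0.1127]
turn units 0.00016342483923210694
shift units x,y,z [0.8629 0.4832 2.1658]
```

Emit:
{"name": "carry_out", "arguments": {
  "targets": [
    [[0,0.2,0.7,0,1],[0,0.2,0.7,0,1],[0,0.1,0.8,0,1],[0.4,0,0,0,1],[0.4,0,0,0,1],[0,0,0,0,1],[0,0,0,0,1],[0,0,0,0,1],[0,0,0,0,1],[0,0,0,0,1]]
  ]
}}

```text
t: 8.95
ee_pos: [0.4448, -0.3152, 0.0742]
eef_rot: [0.549, 0.445, -0.549, 0.446]
force: [-0.5, 0.7, 0.3]
finger_gap: 0.021
```

```bash
python3 - <<'E'
from h import *
go((.4437,-.3145,.010),-11.9)
cv2.imwrite("pics/t2.png",cv2.resize(manip.capture("top")[160:300,360:520,::-1],None,fx=4,fy=4)); cv2.imwrite("pics/s2.png",cv2.resize(manip.capture("side")[270:400,200:380,::-1],None,fx=4,fy=4))
E
```

```text
t 8.95 tcp [ 0.4448 -0.3152  0.0742] gap 0.021 F [-0.4523  0.718   0.2679] jawyaw -11.876612519175817 down [ 0.0006 -0.0006 -1.    ] q [ 0.8965  0.4955 -0.4597  1.9665  0.3155  0.7484  0.0438]
turn units 0.004677496164836726
shift units x,y,z [ 1.2832 -0.0264 -0.0104]
```

View pics/t2.png

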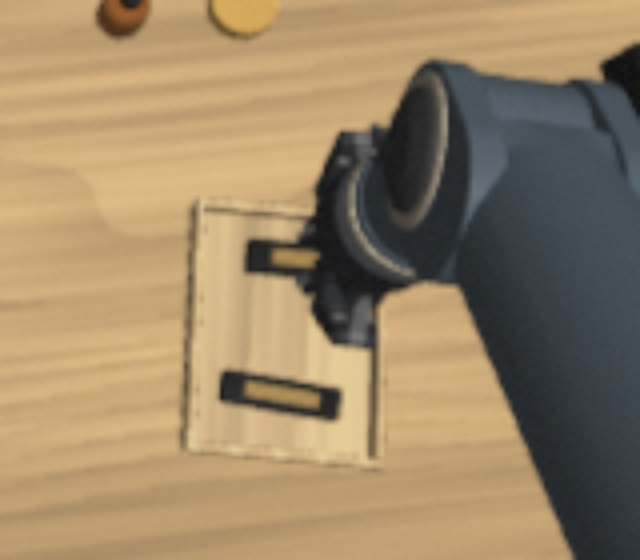

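View pics/s2.png

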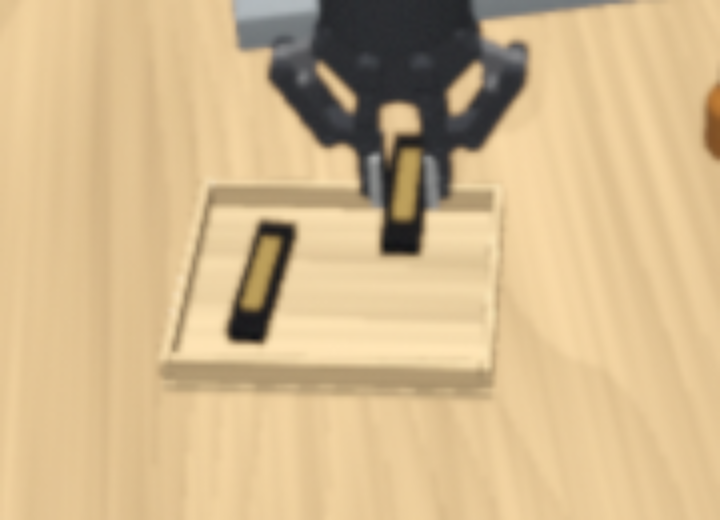

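The stick is held level above the free half of the tray, and the gap is clear on both sides.

Emit:
{"name": "carry_out", "arguments": {
  "targets": [
    [[0.5,0,0,0,1],[0.5,0,0,0,1],[0.25,0,0,0,1],[0,0,0,0,1],[0,0,0,0,1],[0,0,0,0,0.55],[0,0,0,0,0.55],[0,0,0,0,0.55],[-0.5,0,0,0,0.55],[-0.8,0,0,0,0.55]]
  ]
}}

```text
t: 10.3
ee_pos: [0.4437, -0.3145, 0.0759]
eef_rot: [-0.549, -0.447, 0.549, -0.445]
force: [1.6, -1.1, -0.4]
finger_gap: 0.0387
```

Emit:
{"name": "carry_out", "arguments": {
  "targets": [
    [[-0.8,0,0,0,0.3],[0,0,0,1,0.3],[0,0,0,1,0.3],[0,0,0,1,0.3],[0,0,0,1,0.3],[0,0,0,1,0.3],[0,0,0,1,0.3],[0,0,0,1,0.3],[0,0,0,1,0.3],[0,0,0,1,0.3]]
  ]
}}

```text
t: 11.55
ee_pos: [0.4446, -0.315, 0.1163]
eef_rot: [0.678, 0.201, -0.678, 0.201]
force: [0.3, -0.0, -0.4]
finger_gap: 0.0599
```

```bash
python3 - <<'E'
from h import *
go((.432,-.0455,.09),81.5)
cv2.imwrite("pics/s3.png",cv2.resize(manip.capture("side")[200:400,200:400,::-1],None,fx=3,fy=3))
E
```

```text
t 11.55 tcp [ 0.4446 -0.315   0.1163] gap 0.0599 F [ 0.3331 -0.0192 -0.3745] jawyaw -57.030643705733546 down [ 0.0001 -0.0001 -1.    ] q [ 0.7824  0.4107 -0.3072  1.9445  0.1674  0.8106 -0.6119]
turn units 8.29387125885329
shift units x,y,z [ 0.5265 -5.2945  1.0466]
```

View pics/s3.png

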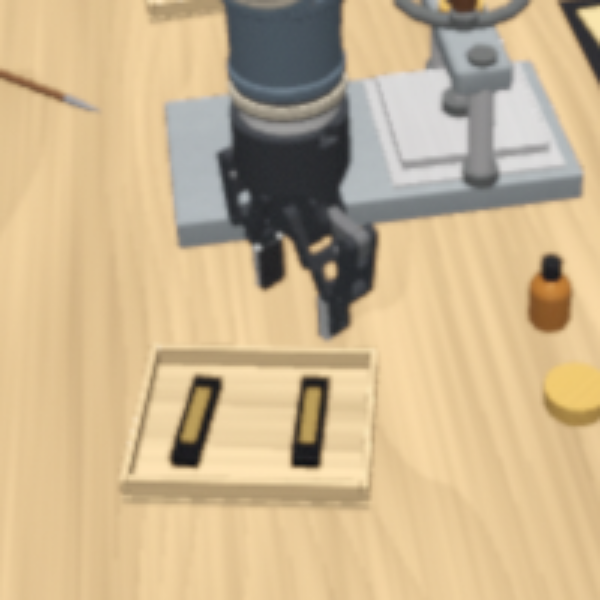

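The stick lies let go in the ink tray. Next is the seal.

```bash
python3 - <<'E'
from h import *
go((.432,-.0495,.09),81.5)
E
```

```text
t 11.6 tcp [ 0.4446 -0.315   0.1163] gap 0.0596 F [-0.1234 -0.0063  0.3959] jawyaw -57.132228718287735 down [ 0.     -0.0001 -1.    ] q [ 0.7818  0.4106 -0.3066  1.9445  0.1672  0.8106 -0.6135]
turn units 8.273554256342454
shift units x,y,z [ 0.526  -5.215   1.0349]
```

Emit:
{"name": "carry_out", "arguments": {
  "targets": [
    [[0,0,0,1,0.3],[0,0,0,1,0.3],[0,0,0,1,0.3],[0,0,0,1,0.3],[0,0,0,1,0.3],[0,0,0,1,0.3],[0,0,0,1,0.3],[0,0,0,1,0.3],[0,0,0,0.3,0.3],[0,0,0,0,0.3]]
  ]
}}

```text
t: 12.85
ee_pos: [0.4447, -0.3151, 0.1163]
eef_rot: [0.705, -0.051, -0.705, -0.051]
force: [-0.4, 0.9, -0.0]
finger_gap: 0.0594
```

Emit:
{"name": "carry_out", "arguments": {
  "targets": [
    [[0,-0.8,0.1,0,0.3],[0,-0.8,0.1,0,0.3],[0,-0.8,0.2,0,0.3],[0,-0.8,0.2,0,0.3],[0,-0.8,0.2,0,0.3],[0,-0.8,0.2,0,0.3],[0,-0.4,0.1,0,0.3],[0,0,0,0,0.3],[0,0,0,0,0.3],[0,0,0,0,0.3]]
  ]
}}

```text
t: 14.1
ee_pos: [0.4282, -0.0511, 0.1162]
eef_rot: [0.705, -0.052, -0.705, -0.052]
force: [-0.1, -0.1, 0.2]
finger_gap: 0.0593
```

```bash
python3 - <<'E'
from h import *
go((.432,-.0495,.034),81.5)
cv2.imwrite("pics/t4.png",cv2.resize(manip.capture("top")[180:300,240:400,::-1],None,fx=5,fy=5));cv2.imwrite("pics/s4.png",cv2.resize(manip.capture("side")[200:300,220:380,::-1],None,fx=5,fy=5))
E
```

```text
t 14.1 tcp [ 0.4282 -0.0511  0.1162] gap 0.0593 F [-0.094  -0.128   0.2055] jawyaw -98.48449521475882 down [ 0.0001 -0.0004 -1.    ] q [ 0.2443  0.2429 -0.2553  2.1934  0.0933  0.7149 -1.7932]
turn units 0.003100957048241071
shift units x,y,z [ 1.6443 -0.0429 -0.0696]
```

View pics/s4.png

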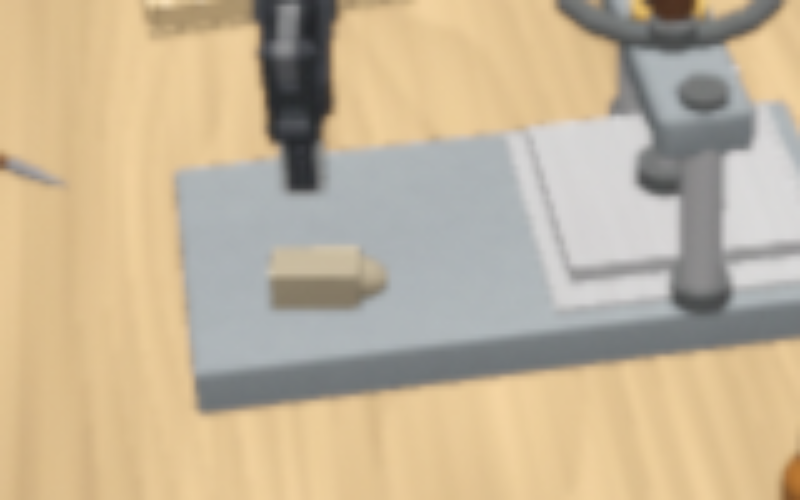

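Emit:
{"name": "carry_out", "arguments": {
  "targets": [
    [[0.2,0,-0.1,0,0.3],[0.5,0,0,0,0.3],[0.5,0,0,0,0.3],[0.4,0,0,0,0.3],[0,0,0,0,0.3],[0,0,0,0,1],[0,0,0,0,1],[0,0,0,0,1],[0,0,0,0,1],[0,0,0,0,1]]
  ]
}}

```text
t: 15.45
ee_pos: [0.4339, -0.0507, 0.037]
eef_rot: [0.706, -0.052, -0.705, -0.052]
force: [-0.5, 0.2, 5.8]
finger_gap: 0.0233
```

Emit:
{"name": "carry_out", "arguments": {
  "targets": [
    [[-0.4,0,0,0,1],[-0.8,0,0,0,1],[-0.4,0,0,0,1],[0,0,0,0,1],[0,0,0,0,1],[0,0,0,0,1],[0,0,0,0,1],[0,0,0,0,1],[0,0,0,0,1],[0,0,0,0,1]]
  ]
}}

```text
t: 16.7
ee_pos: [0.4331, -0.0506, 0.1162]
eef_rot: [0.705, -0.052, -0.705, -0.052]
force: [0.4, -0.3, -0.4]
finger_gap: 0.0231
```

```bash
python3 - <<'E'
from h import *
go((.4638,.3363,.07),4.9)
go((.4638,.3363,.07),30)
cv2.imwrite("pics/s5.png",cv2.resize(manip.capture("side")[170:300,220:380,::-1],None,fx=4,fy=4))
E
```

```text
t 16.7 tcp [ 0.4331 -0.0506  0.1162] gap 0.0231 F [ 0.4483 -0.2706 -0.4252] jawyaw -98.37240481277435 down [ 0.0001 -0.0001 -1.    ] q [ 0.2481  0.2504 -0.2619  2.1832  0.0977  0.7185 -1.7966]
turn units 15.345519037445126
shift units x,y,z [ 0.924  -1.2727  7.6576]
t 16.7 tcp [ 0.4331 -0.0506  0.1162] gap 0.0231 F [ 0.4483 -0.2706 -0.4252] jawyaw -98.37240481277435 down [ 0.0001 -0.0001 -1.    ] q [ 0.2481  0.2504 -0.2619  2.1832  0.0977  0.7185 -1.7966]
turn units 10.325519037445133
shift units x,y,z [ 0.924  -4.4009  6.3946]
```

View pics/s5.png

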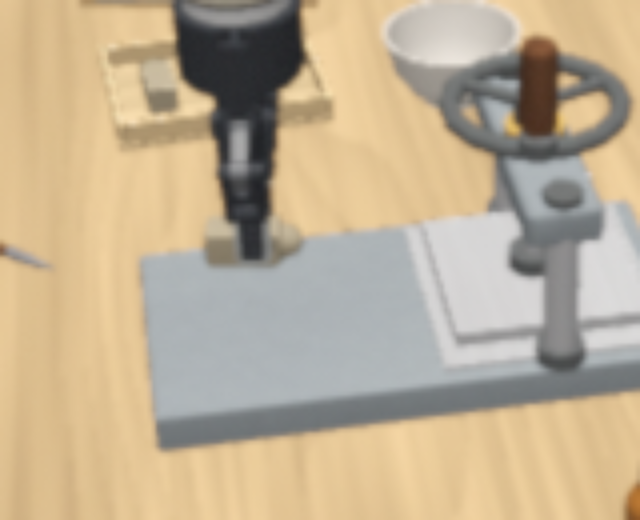

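The seal is gripped across its width. A half-turn-equivalent counter-clockwise keeps joint 7 in range.

Emit:
{"name": "carry_out", "arguments": {
  "targets": [
    [[0,0,0,-1,1],[0,0,0,-1,1],[0,0,0,-1,1],[0,0,0,-1,1],[0,0,0,-1,1],[0,0,0,-1,1],[0,0,0,-1,1],[0,0,0,-1,1],[0,0,0,-1,1],[0,0,0,-1,1]]
  ]
}}

```text
t: 18.0
ee_pos: [0.4331, -0.0507, 0.1163]
eef_rot: [0.661, 0.252, -0.661, 0.252]
force: [-0.3, 0.1, -0.9]
finger_gap: 0.0232
```

Emit:
{"name": "carry_out", "arguments": {
  "targets": [
    [[0,0,0,-1,1],[0,0,0,-1,1],[0,0,0,-1,1],[0,0,0,-1,1],[0,0,0,-1,1],[0,0,0,-1,1],[0,0,0,-1,1],[0,0,0,-1,1],[0,0,0,-1,1],[0,0,0,-1,1]]
  ]
}}

```text
t: 19.25
ee_pos: [0.4331, -0.0507, 0.1163]
eef_rot: [0.492, 0.508, -0.492, 0.508]
force: [0.6, -0.3, -1.5]
finger_gap: 0.0231
```

```bash
python3 - <<'E'
from h import *
go((.4638,.3363,.07),4.9)
E
```

```text
t 19.25 tcp [ 0.4331 -0.0507  0.1163] gap 0.0231 F [ 0.5877 -0.3071 -1.4744] jawyaw 1.7834133218912565 down [ 0.0002 -0.0001 -1.    ] q [ 0.5446  0.2946 -0.6074  2.1679  0.2472  0.7447 -0.1947]
turn units -0.6233173356217492
shift units x,y,z [ 0.9248  1.2724 -7.6594]
```

Emit:
{"name": "carry_out", "arguments": {
  "targets": [
    [[0,0,0,-0.6,1],[0,0.2,-0.8,0,1],[0,0.2,-0.8,0,1],[0,0.2,-0.8,0,1],[0,0.2,-0.8,0,1],[0,0.1,-0.8,0,1],[0,0.1,-0.8,0,1],[0,0.1,-0.8,0,1],[0,0.1,-0.8,0,1],[0,0.1,-0.8,0,1]]
  ]
}}

```text
t: 20.5
ee_pos: [0.469, 0.3145, 0.1161]
eef_rot: [0.479, 0.52, -0.48, 0.52]
force: [0.1, 0.7, -0.7]
finger_gap: 0.0233
```

Emit:
{"name": "carry_out", "arguments": {
  "targets": [
    [[0,0,-0.4,0,1],[0.4,0,0,0,1],[0.4,0,0,0,1],[0,0,0,0,1],[0,0,0,0,1],[0,0,0,0,1],[0,0,0,0,1],[0,0,0,0,1],[0,0,0,0,1],[0,0,0,0,1]]
  ]
}}

```text
t: 21.75
ee_pos: [0.4672, 0.3334, 0.0763]
eef_rot: [0.479, 0.52, -0.479, 0.52]
force: [-0.2, -0.4, -0.8]
finger_gap: 0.0232
```

```bash
python3 - <<'E'
from h import *
go((.4638,.3363,.0135),4.9)
cv2.imwrite("pics/t6.png",cv2.resize(manip.capture("top")[170:310,140:300,::-1],None,fx=4,fy=4));cv2.imwrite("pics/s6.png",cv2.resize(manip.capture("side")[140:240,220:400,::-1],None,fx=4,fy=4))
E
```

```text
t 21.75 tcp [0.4672 0.3334 0.0763] gap 0.0232 F [-0.1629 -0.4294 -0.7602] jawyaw 4.626249339056459 down [ 0.0002 -0.     -1.    ] q [-0.2379  0.5648 -0.6084  1.8915  0.4323  0.8188 -0.9943]
turn units -0.054750132188706856
shift units x,y,z [ 1.2555 -0.0638 -0.0638]
```

View pics/t6.png

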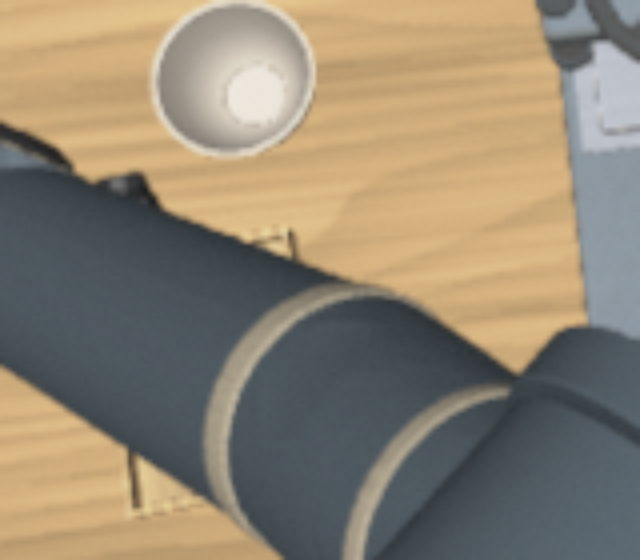

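View pics/s6.png

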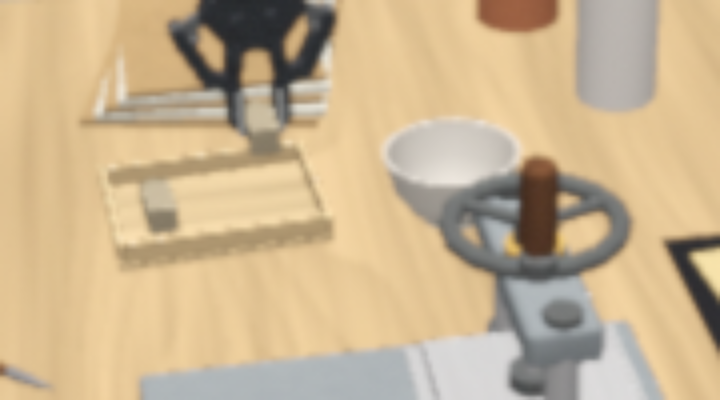

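```bash
python3 - <<'E'
from h import *
for p in ((.4672,.3334,.005),(.4672,.3334,.076)):
    u=proj("side",p); print((u-[220,140])*4)
E
```

```text
[262.0912 208.2731]
[256.6253 131.1266]
```

Emit:
{"name": "carry_out", "arguments": {
  "targets": [
    [[0.5,-0.1,0,0,1],[0.5,0,0,0,1],[0.2,0,0,0,1],[0.04,0,0,0,1],[0,0,0,0,1],[0,0,0,0,0.55],[0,0,0,0,0.55],[0,0,0,0,0.55],[-0.5,0,0,0,0.55],[-0.8,0,0,0,0.55]]
  ]
}}

```text
t: 23.1
ee_pos: [0.4615, 0.3323, 0.0789]
eef_rot: [0.478, 0.52, -0.48, 0.52]
force: [0.9, -0.1, 0.2]
finger_gap: 0.0384
```

Emit:
{"name": "carry_out", "arguments": {
  "targets": [
    [[-1,0,0,0,0.4],[-1,0,0,0,0.3],[-1,0,0,0,0.3],[-1,0,0,0,0.3],[-0.6,0,0,0,0.3],[0,0,0,0,0.3],[0,0,0,0,0.3],[0,0,0,0,0.3],[0,0,0,0,0.3],[0,0,0,0,0.3]]
  ]
}}

```text
t: 24.35
ee_pos: [0.4621, 0.3329, 0.3087]
eef_rot: [0.479, 0.52, -0.48, 0.52]
force: [0.3, -0.1, -0.3]
finger_gap: 0.0601
```

```bash
python3 - <<'E'
from h import *
go((.609,-.058,.30),None)
cv2.imwrite("pics/s7.png",cv2.resize(manip.capture("side")[140:240,220:400,::-1],None,fx=4,fy=4))
E
```

```text
t 24.35 tcp [0.4621 0.3329 0.3087] gap 0.0601 F [ 0.3218 -0.1226 -0.2535] jawyaw 4.633404340068436 down [-0.0009 -0.0005 -1.    ] q [-0.1272  0.319  -0.729   1.655   0.2214  1.2535 -0.82  ]
shift units x,y,z [0.1742 2.2968 8.0298]
```

View pics/s7.png

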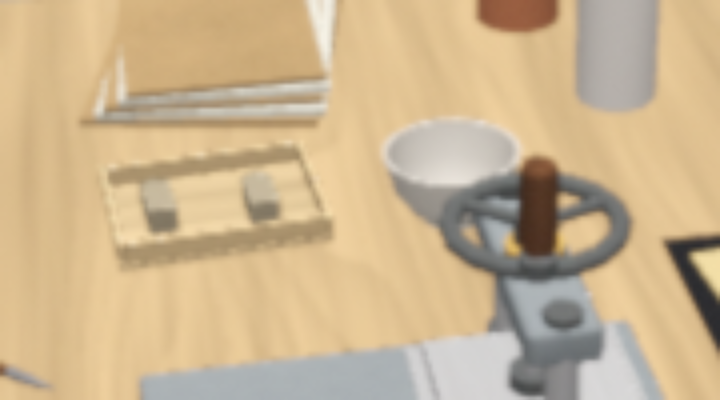

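Both loose pieces now lie in their own trays. I'll square the tool so that tool y is world x and tool z is world -y, then go over the handle.

Emit:
{"name": "carry_out", "arguments": {
  "targets": [
    [[0,0,0,0.93,0.3],[0,0.3,0.8,0,0.3],[0,0.3,0.8,0,0.3],[0,0.3,0.8,0,0.3],[0,0.3,0.8,0,0.3],[0,0.3,0.8,0,0.3],[0,0.3,0.8,0,0.3],[0,0.3,0.8,0,0.3],[0,0.3,0.8,0,0.3],[0,0.3,0.8,0,0.3]]
  ]
}}

```text
t: 25.65
ee_pos: [0.5975, -0.0284, 0.3092]
eef_rot: [0.5, 0.5, -0.5, 0.5]
force: [0.9, 0.2, 1.0]
finger_gap: 0.0597
```

Emit:
{"name": "carry_out", "arguments": {
  "targets": [
    [[0,0.2,0.6,0,0.3],[0,0,0,0,0.3],[0,0,0,0,0.3],[0,0,0,0,0.3],[0,0,0,0,0.3],[0,0,0,0,0.3],[0,0,0,0,0.3],[0,0,0,0,0.3],[0,0,0,0,0.3],[0,0,0,0,0.3]]
  ]
}}

```text
t: 26.9
ee_pos: [0.6071, -0.0571, 0.3092]
eef_rot: [0.5, 0.5, -0.5, 0.5]
force: [0.5, 0.6, 0.2]
finger_gap: 0.0601
```

```bash
python3 - <<'E'
from h import *
go((.609,-.058,.203),0)
cv2.imwrite("pics/s8.png",cv2.resize(manip.capture("side")[100:240,280:440,::-1],None,fx=4,fy=4))
cv2.imwrite("pics/t8.png",cv2.resize(manip.capture("top")[100:240,240:400,::-1],None,fx=4,fy=4))
E
```

```text
t 26.9 tcp [ 0.6071 -0.0571  0.3092] gap 0.0601 F [0.4559 0.566  0.1719] jawyaw -0.025033527511662882 down [ 0.0001 -0.     -1.    ] q [ 0.4236  0.3546 -0.5336  1.5706  0.1862  1.2674 -0.139 ]
turn units -0.005006705502333375
shift units x,y,z [2.1249 0.0385 0.0182]
```

View pics/s8.png

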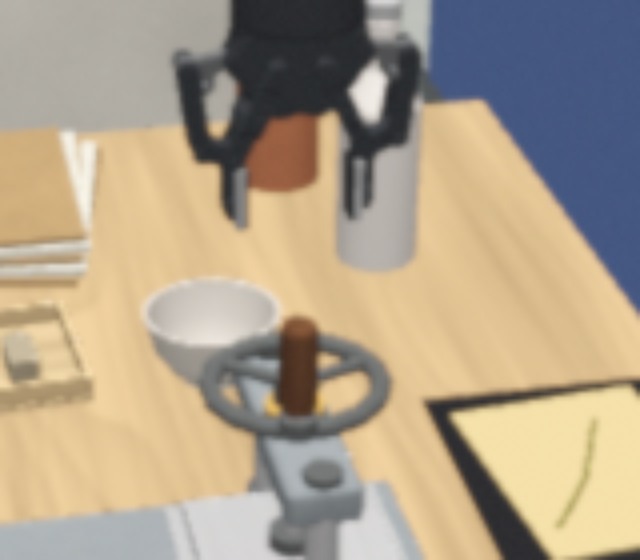

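View pics/t8.png

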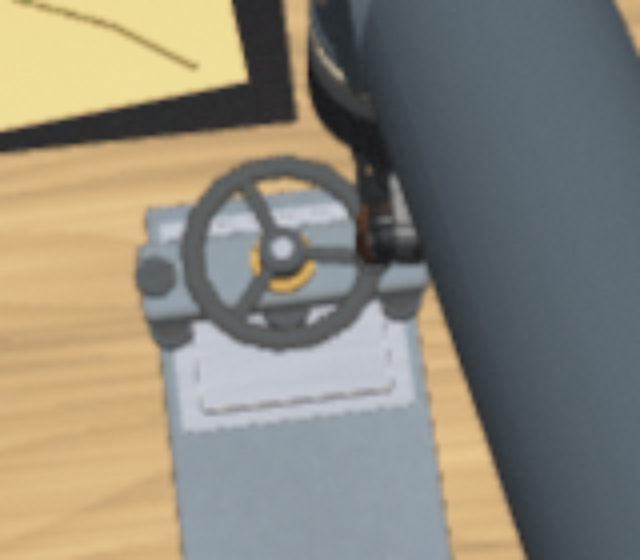

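Emit:
{"name": "carry_out", "arguments": {
  "targets": [
    [[0.6,0,0,0,0.3],[0.6,0,0,0,0.3],[0.6,0,0,0,0.3],[0.3,0,0,0,0.3],[0,0,0,0,0.3],[0,0,0,0,1],[0,0,0,0,1],[0,0,0,0,1],[0,0,0,0,1],[0,0,0,0,1]]
  ],
  "force": 30
}}

```text
t: 28.25
ee_pos: [0.6081, -0.057, 0.2058]
eef_rot: [0.501, 0.499, -0.499, 0.501]
force: [1.0, -0.1, 6.3]
finger_gap: 0.0233
```

```bash
python3 - <<'E'
from h import *
s,R=st();c=np.array([.6165,-.004]);v=s["ee_pos"][:2]-c;print(np.linalg.norm(v),np.degrees(np.arctan2(v[1],v[0])))
E
```

```text
t 28.25 tcp [ 0.6081 -0.057   0.2058] gap 0.0233 F [ 0.9641 -0.1328  6.2712] jawyaw -0.027850704066459727 down [ 0.0031 -0.0003 -1.    ] q [ 0.4068  0.4354 -0.5153  1.702   0.2406  1.0644 -0.1859]
0.05364981560312439 -98.98388523627602
```

```bash
cat >> h.py <<'E'
def arc(a0,step,n,R=.055):
    a=np.radians(a0+step*np.arange(n+1));p=R*np.c_[np.cos(a),np.sin(a)];d=np.diff(p,axis=0)/.05
    for k in range(n): print(k,"to",round(a0+step*(k+1),1),"y %.2f z %.2f"%(d[k,0],-d[k,1]))
def ang(c=(.6165,-.004)):
    s,R=st();v=s["ee_pos"][:2]-np.array(c);print("r",np.linalg.norm(v),"ang",np.degrees(np.arctan2(v[1],v[0])))
E
python3 - <<'E'
from h import *
arc(-99,-12,8)
E
```

```text
0 to -111 y -0.22 z -0.06
1 to -123 y -0.20 z -0.10
2 to -135 y -0.18 z -0.14
3 to -147 y -0.14 z -0.18
4 to -159 y -0.10 z -0.20
5 to -171 y -0.06 z -0.22
6 to -183 y -0.01 z -0.23
7 to -195 y 0.04 z -0.23
```

Emit:
{"name": "carry_out", "arguments": {
  "targets": [
    [[0,-0.22,-0.06,0,1],[0,-0.2,-0.1,0,1],[0,-0.18,-0.14,0,1],[0,-0.14,-0.18,0,1],[0,-0.1,-0.2,0,1],[0,-0.06,-0.22,0,1],[0,-0.01,-0.23,0,1],[0,0.04,-0.23,0,1],[0,0,0,0,1],[0,0,0,0,1]]
  ]
}}

```text
t: 29.5
ee_pos: [0.5654, 0.0117, 0.2058]
eef_rot: [0.501, 0.499, -0.499, 0.501]
force: [3.9, 1.1, 5.9]
finger_gap: 0.0231
```

```bash
python3 - <<'E'
from h import *
ang()
arc(-195,-12,9)
cv2.imwrite("pics/t9.png",cv2.resize(manip.capture("top")[100:240,240:400,::-1],None,fx=4,fy=4))
E
```

```text
t 29.5 tcp [0.5654 0.0117 0.2058] gap 0.0231 F [3.9005 1.1491 5.9197] jawyaw 0.008954348507885493 down [ 0.0053  0.0005 -1.    ] q [ 0.3381  0.3663 -0.5513  1.807   0.2219  1.0244 -0.2986]
r 0.053437944991629925 ang 162.90938357728243
0 to -207 y 0.08 z -0.21
1 to -219 y 0.13 z -0.19
2 to -231 y 0.16 z -0.16
3 to -243 y 0.19 z -0.13
4 to -255 y 0.21 z -0.08
5 to -267 y 0.23 z -0.04
6 to -279 y 0.23 z 0.01
7 to -291 y 0.22 z 0.06
8 to -303 y 0.20 z 0.10
```

View pics/t9.png

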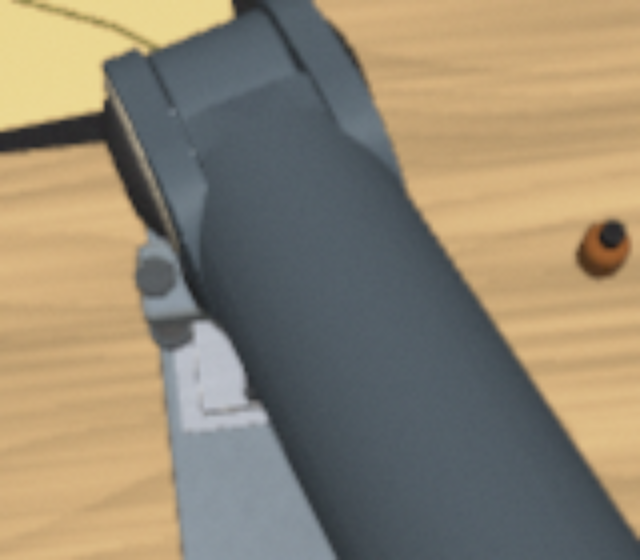

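Emit:
{"name": "carry_out", "arguments": {
  "targets": [
    [[0,0.08,-0.21,0,1],[0,0.13,-0.19,0,1],[0,0.16,-0.16,0,1],[0,0.19,-0.13,0,1],[0,0.21,-0.08,0,1],[0,0.23,-0.04,0,1],[0,0.11,0,0,1],[0,0,0,0,1],[0,0,0,0,1],[0,0,0,0,1]]
  ]
}}

```text
t: 30.8
ee_pos: [0.6197, 0.052, 0.2058]
eef_rot: [0.501, 0.499, -0.499, 0.501]
force: [1.3, 1.3, 7.3]
finger_gap: 0.0229
```

```bash
python3 - <<'E'
from h import *
ang()
arc(-273,-4,24)
E
```

```text
t 30.8 tcp [0.6197 0.052  0.2058] gap 0.0229 F [1.2601 1.3251 7.3286] jawyaw -0.001826508852572002 down [ 0.0027  0.0002 -1.    ] q [ 0.2422  0.4585 -0.5402  1.674   0.2618  1.0789 -0.3765]
r 0.056134432350661435 ang 86.70833379851075
0 to -277 y 0.08 z 0.01
1 to -281 y 0.08 z 0.01
2 to -285 y 0.07 z 0.02
3 to -289 y 0.07 z 0.02
4 to -293 y 0.07 z 0.03
5 to -297 y 0.07 z 0.03
6 to -301 y 0.07 z 0.04
7 to -305 y 0.06 z 0.04
8 to -309 y 0.06 z 0.05
9 to -313 y 0.06 z 0.05
10 to -317 y 0.05 z 0.05
11 to -321 y 0.05 z 0.06
12 to -325 y 0.05 z 0.06
13 to -329 y 0.04 z 0.06
14 to -333 y 0.04 z 0.07
15 to -337 y 0.03 z 0.07
16 to -341 y 0.03 z 0.07
17 to -345 y 0.02 z 0.07
18 to -349 y 0.02 z 0.07
19 to -353 y 0.01 z 0.08
20 to -357 y 0.01 z 0.08
21 to -361 y 0.00 z 0.08
22 to -365 y -0.00 z 0.08
23 to -369 y -0.01 z 0.08
```

Emit:
{"name": "carry_out", "arguments": {
  "targets": [
    [[0,0.08,0.01,0,1],[0,0.08,0.01,0,1],[0,0.07,0.02,0,1],[0,0.07,0.02,0,1],[0,0.07,0.03,0,1],[0,0.07,0.03,0,1],[0,0.07,0.04,0,1],[0,0,0,0,1],[0,0,0,0,1],[0,0,0,0,1]]
  ]
}}

```text
t: 32.05
ee_pos: [0.6449, 0.0452, 0.2058]
eef_rot: [0.501, 0.5, -0.499, 0.5]
force: [1.1, 1.7, 7.5]
finger_gap: 0.0232
```

```bash
python3 - <<'E'
from h import *
ang()
E
```

```text
t 32.05 tcp [0.6449 0.0452 0.2058] gap 0.0232 F [1.1041 1.7435 7.452 ] jawyaw 0.041540084146363836 down [ 0.0024  0.0017 -1.    ] q [ 0.239   0.4969 -0.5303  1.6137  0.2724  1.1029 -0.3608]
r 0.05681882160448521 ang 59.95473212326517
```

Emit:
{"name": "carry_out", "arguments": {
  "targets": [
    [[0,0.06,0.04,0,1],[0,0.06,0.05,0,1],[0,0.06,0.05,0,1],[0,0.05,0.05,0,1],[0,0.05,0.06,0,1],[0,0.05,0.06,0,1],[0,0.04,0.06,0,1],[0,0.04,0.07,0,1],[0,0,0,0,1],[0,0,0,0,1]]
  ]
}}

```text
t: 33.3
ee_pos: [0.6665, 0.0236, 0.2058]
eef_rot: [0.502, 0.5, -0.498, 0.501]
force: [4.6, 2.3, 5.0]
finger_gap: 0.0233
```

```bash
python3 - <<'E'
from h import *
ang()
E
```

```text
t 33.3 tcp [0.6665 0.0236 0.2058] gap 0.0233 F [4.5672 2.3198 5.0252] jawyaw 0.05878520052898242 down [ 0.0049  0.0026 -1.    ] q [ 0.2582  0.5269 -0.5201  1.5642  0.2795  1.12   -0.3234]
r 0.057169336288635575 ang 28.922108948508995
```

```bash
python3 - <<'E'
from h import *
from scipy.optimize import least_squares as L
P=np.array([(.6081,-.057),(.5654,.0117),(.6197,.052),(.6449,.0452),(.6665,.0236)])
r=L(lambda c:np.hypot(*(P-c).T)-.055,[.6165,-.004]);print(r.x,r.fun)
for p in P: print(np.degrees(np.arctan2(*(p-r.x)[::-1])))
arc(-333.,-4,16)
E
```

```text
[ 0.6184 -0.003 ] [-0. -0.  0.  0. -0.]
-100.7778978328763
164.50738345620044
88.62704991285047
61.174959543075246
28.921366066692602
0 to -337.0 y 0.03 z 0.07
1 to -341.0 y 0.03 z 0.07
2 to -345.0 y 0.02 z 0.07
3 to -349.0 y 0.02 z 0.07
4 to -353.0 y 0.01 z 0.08
5 to -357.0 y 0.01 z 0.08
6 to -361.0 y 0.00 z 0.08
7 to -365.0 y -0.00 z 0.08
8 to -369.0 y -0.01 z 0.08
9 to -373.0 y -0.01 z 0.08
10 to -377.0 y -0.02 z 0.07
11 to -381.0 y -0.02 z 0.07
12 to -385.0 y -0.03 z 0.07
13 to -389.0 y -0.03 z 0.07
14 to -393.0 y -0.04 z 0.07
15 to -397.0 y -0.04 z 0.06
```

The positions fit a 55 mm circle to well under 0.1 mm, with the axis at (0.6184, -0.0030).

Emit:
{"name": "carry_out", "arguments": {
  "targets": [
    [[0,0.03,0.07,0,1],[0,0.03,0.07,0,1],[0,0.02,0.07,0,1],[0,0.02,0.07,0,1],[0,0.01,0.08,0,1],[0,0.01,0.08,0,1],[0,0,0.08,0,1],[0,0,0.08,0,1],[0,0,0,0,1],[0,0,0,0,1]]
  ]
}}

```text
t: 34.55
ee_pos: [0.6733, -0.0024, 0.2059]
eef_rot: [0.503, 0.501, -0.495, 0.501]
force: [8.0, 8.1, 2.8]
finger_gap: 0.0234
```

```bash
python3 - <<'E'
from h import *
ang((.6184,-.003))
E
```

```text
t 34.55 tcp [ 0.6733 -0.0024  0.2059] gap 0.0234 F [7.9914 8.0721 2.7667] jawyaw 0.2150309534953865 down [ 0.0073  0.0078 -0.9999] q [ 0.2952  0.5356 -0.517   1.5496  0.2764  1.1222 -0.2761]
r 0.05494314697974672 ang 0.5849153126579237
```

Fy has risen to 8 N and the handle lags about 5°, so this may be the stop. I'll press a little further to tell.

Emit:
{"name": "carry_out", "arguments": {
  "targets": [
    [[0,-0.01,0.08,0,1],[0,-0.01,0.08,0,1],[0,-0.02,0.07,0,1],[0,0,0,0,1],[0,0,0,0,1],[0,0,0,0,1],[0,0,0,0,1],[0,0,0,0,1],[0,0,0,0,1],[0,0,0,0,1]]
  ]
}}

```text
t: 35.8
ee_pos: [0.6732, -0.0028, 0.206]
eef_rot: [0.506, 0.505, -0.488, 0.501]
force: [14.4, 24.2, -3.2]
finger_gap: 0.0226
```

```bash
python3 - <<'E'
from h import *
ang((.6184,-.003))
E
```

```text
t 35.8 tcp [ 0.6732 -0.0028  0.206 ] gap 0.0226 F [14.4249 24.2057 -3.1576] jawyaw 0.6685259896333624 down [ 0.0128  0.0223 -0.9997] q [ 0.3081  0.5341 -0.5248  1.5539  0.2659  1.1123 -0.2582]
r 0.05475878848016645 ang 0.22604427182792347
```

The wheel did not move under 24 N, so the stop is at a handle angle of about 0°. The commanded pose sits near -18°. Now I'll back off by 720°.

```bash
python3 - <<'E'
from h import *
arc(-18,12,9); arc(90,12,30)
E
```

```text
0 to -6 y 0.05 z -0.22
1 to 6 y 0.00 z -0.23
2 to 18 y -0.05 z -0.22
3 to 30 y -0.09 z -0.21
4 to 42 y -0.14 z -0.19
5 to 54 y -0.17 z -0.15
6 to 66 y -0.20 z -0.11
7 to 78 y -0.22 z -0.07
8 to 90 y -0.23 z -0.02
0 to 102 y -0.23 z 0.02
1 to 114 y -0.22 z 0.07
2 to 126 y -0.20 z 0.11
3 to 138 y -0.17 z 0.15
4 to 150 y -0.14 z 0.19
5 to 162 y -0.09 z 0.21
6 to 174 y -0.05 z 0.22
7 to 186 y 0.00 z 0.23
8 to 198 y 0.05 z 0.22
9 to 210 y 0.09 z 0.21
10 to 222 y 0.14 z 0.19
11 to 234 y 0.17 z 0.15
12 to 246 y 0.20 z 0.11
13 to 258 y 0.22 z 0.07
14 to 270 y 0.23 z 0.02
15 to 282 y 0.23 z -0.02
16 to 294 y 0.22 z -0.07
17 to 306 y 0.20 z -0.11
18 to 318 y 0.17 z -0.15
19 to 330 y 0.14 z -0.19
20 to 342 y 0.09 z -0.21
21 to 354 y 0.05 z -0.22
22 to 366 y 0.00 z -0.23
23 to 378 y -0.05 z -0.22
24 to 390 y -0.09 z -0.21
25 to 402 y -0.14 z -0.19
26 to 414 y -0.17 z -0.15
27 to 426 y -0.20 z -0.11
28 to 438 y -0.22 z -0.07
29 to 450 y -0.23 z -0.02
```

Emit:
{"name": "carry_out", "arguments": {
  "targets": [
    [[0,0.04,-0.23,0,1],[0,0,-0.23,0,1],[0,-0.05,-0.22,0,1],[0,-0.09,-0.21,0,1],[0,-0.13,-0.19,0,1],[0,-0.17,-0.16,0,1],[0,-0.19,-0.12,0,1],[0,-0.22,-0.08,0,1],[0,-0.23,-0.03,0,1],[0,0,0,0,1]]
  ]
}}

```text
t: 37.05
ee_pos: [0.6163, 0.052, 0.2057]
eef_rot: [-0.5, -0.499, 0.501, -0.5]
force: [-1.5, -1.4, 10.0]
finger_gap: 0.0229
```

```bash
python3 - <<'E'
from h import *
ang((.6184,-.003))
E
```

```text
t 37.05 tcp [0.6163 0.052  0.2057] gap 0.0229 F [-1.4626 -1.352  10.0318] jawyaw -0.07172377772630503 down [ 0.0001 -0.0032 -1.    ] q [ 0.2412  0.4544 -0.54    1.6801  0.2622  1.0801 -0.3801]
r 0.05506951716464764 ang 92.18449972152597
```

Emit:
{"name": "carry_out", "arguments": {
  "targets": [
    [[0,-0.23,0.02,0,1],[0,-0.22,0.07,0,1],[0,-0.2,0.11,0,1],[0,-0.17,0.15,0,1],[0,-0.14,0.19,0,1],[0,-0.09,0.21,0,1],[0,-0.05,0.22,0,1],[0,0,0.23,0,1],[0,0.05,0.22,0,1],[0,0.09,0.21,0,1]]
  ]
}}

```text
t: 38.3
ee_pos: [0.5689, -0.0269, 0.2057]
eef_rot: [0.5, 0.5, -0.5, 0.5]
force: [-1.0, 3.1, 11.0]
finger_gap: 0.0233
```

Emit:
{"name": "carry_out", "arguments": {
  "targets": [
    [[0,0.14,0.19,0,1],[0,0.17,0.15,0,1],[0,0.2,0.11,0,1],[0,0.22,0.07,0,1],[0,0.23,0.02,0,1],[0,0.23,-0.02,0,1],[0,0.22,-0.07,0,1],[0,0.2,-0.11,0,1],[0,0.17,-0.15,0,1],[0,0.14,-0.19,0,1]]
  ]
}}

```text
t: 39.55
ee_pos: [0.666, -0.0307, 0.2058]
eef_rot: [-0.5, -0.498, 0.501, -0.501]
force: [1.1, -2.5, 8.1]
finger_gap: 0.023
```

```bash
python3 - <<'E'
from h import *
ang((.6184,-.003))
E
```

```text
t 39.55 tcp [ 0.666  -0.0307  0.2058] gap 0.023 F [ 1.1014 -2.5225  8.0722] jawyaw -0.16594640447344924 down [ 0.0023 -0.0039 -1.    ] q [ 0.3238  0.524  -0.5003  1.5638  0.2743  1.1218 -0.2423]
r 0.055043339149699645 ang -30.17581058412119
```

Tracking is exact, with the handle at 330°. Next come 330→450→570→690→720, ending with a settle.

Emit:
{"name": "carry_out", "arguments": {
  "targets": [
    [[0,0.09,-0.21,0,1],[0,0.05,-0.22,0,1],[0,0,-0.23,0,1],[0,-0.05,-0.22,0,1],[0,-0.09,-0.21,0,1],[0,-0.14,-0.19,0,1],[0,-0.17,-0.15,0,1],[0,-0.2,-0.11,0,1],[0,-0.22,-0.07,0,1],[0,-0.23,-0.02,0,1]]
  ]
}}

```text
t: 40.8
ee_pos: [0.6178, 0.0521, 0.2057]
eef_rot: [0.501, 0.498, -0.5, 0.501]
force: [2.2, -3.6, 8.7]
finger_gap: 0.0234
```

Emit:
{"name": "carry_out", "arguments": {
  "targets": [
    [[0,-0.23,0.02,0,1],[0,-0.22,0.07,0,1],[0,-0.2,0.11,0,1],[0,-0.17,0.15,0,1],[0,-0.14,0.19,0,1],[0,-0.09,0.21,0,1],[0,-0.05,0.22,0,1],[0,0,0.23,0,1],[0,0.05,0.22,0,1],[0,0.09,0.21,0,1]]
  ]
}}

```text
t: 42.05
ee_pos: [0.5689, -0.0269, 0.2057]
eef_rot: [0.5, 0.5, -0.499, 0.5]
force: [-1.0, 1.8, 9.3]
finger_gap: 0.0231
```

Emit:
{"name": "carry_out", "arguments": {
  "targets": [
    [[0,0.14,0.19,0,1],[0,0.17,0.15,0,1],[0,0.2,0.11,0,1],[0,0.22,0.07,0,1],[0,0.23,0.02,0,1],[0,0.23,-0.02,0,1],[0,0.22,-0.07,0,1],[0,0.2,-0.11,0,1],[0,0.17,-0.15,0,1],[0,0.14,-0.19,0,1]]
  ]
}}

```text
t: 43.3
ee_pos: [0.666, -0.0307, 0.2058]
eef_rot: [-0.5, -0.498, 0.501, -0.501]
force: [0.1, -3.4, 7.9]
finger_gap: 0.0233
```

```bash
python3 - <<'E'
from h import *
ang((.6184,-.003))
E
```

```text
t 43.3 tcp [ 0.666  -0.0307  0.2058] gap 0.0233 F [ 0.0992 -3.3674  7.8729] jawyaw -0.16731465172108356 down [ 0.0023 -0.0039 -1.    ] q [ 0.318   0.5222 -0.4914  1.5641  0.2691  1.1205 -0.2383]
r 0.055058837914683106 ang -30.197313237633548
```

Emit:
{"name": "carry_out", "arguments": {
  "targets": [
    [[0,0.09,-0.21,0,1],[0,0.05,-0.22,0,1],[0,0.01,-0.12,0,1],[0,0,0,0,1],[0,0,0,0,1],[0,0,0,0,1],[0,0,0,0,1],[0,0,0,0,1],[0,0,0,0,1],[0,0,0,0,1]]
  ]
}}

```text
t: 44.55
ee_pos: [0.6734, 0.0001, 0.2058]
eef_rot: [0.501, 0.499, -0.499, 0.501]
force: [2.0, -0.1, 6.7]
finger_gap: 0.0234
```

```bash
python3 - <<'E'
from h import *
ang((.6184,-.003)); print(manip.get_state()["joint_vel"])
cv2.imwrite("pics/s10.png",manip.capture("side")[:,:,::-1])
cv2.imwrite("pics/t10.png",manip.capture("top")[:,:,::-1])
E
```

```text
t 44.55 tcp [0.6734 0.0001 0.2058] gap 0.0234 F [ 2.0147 -0.1038  6.6907] jawyaw -0.0031691253397951743 down [ 0.0032  0.0004 -1.    ] q [ 0.2738  0.5336 -0.4959  1.5472  0.2715  1.1265 -0.2804]
r 0.0550831784783387 ang 3.256748789355219
[-0.0007  0.001  -0.0002 -0.0008 -0.0001  0.     -0.0015]
```

View pics/s10.png

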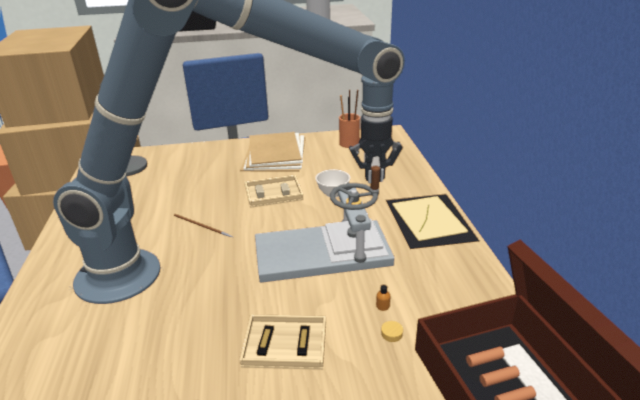

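View pics/t10.png

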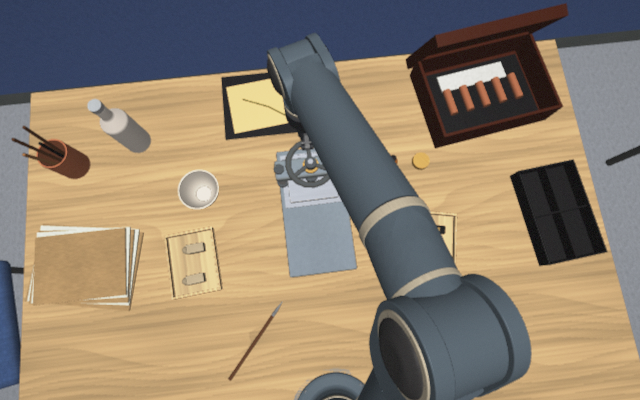

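The handle is at 3°, which is two turns plus about 3° past the stop and inside the ±17° tolerance. It is still and gripped, and both trays hold their pairs. The bowl (198,190), bottle (side view 383,298) and weight (420,160) have not moved.

```bash
python3 -c "
from plant import manip
print(manip.job_done())"
```

```text
the job is handed in; nothing more can be done
None
```

The job is done and handed in at about 44.6 s of the 72 s allowed; the hand-in gives no verdict.

- **Trays:** The ink stick lies let go in the ink tray and the seal in the seal tray. The last pictures show each beside its twin.
- **Stop:** I wound the wheel clockwise about 260°, until it stood still at a handle angle of about 0° under a 24 N push.
- **Back-off:** I then turned it counter-clockwise two full turns. The handle ended at about 3°, so the wheel stands at roughly 12.6 rad, well inside the 0.3 rad tolerance. I worked this angle out from the tool position on a fitted 55 mm circle, as the wheel itself cannot be read.
- **Grip:** The gripper is still closed on the handle with a 23 mm opening, a 30 N grip setting and the arm at rest.
- **Bystanders:** The bowl, bottle and weight look unmoved in the last pictures.

No check failed. The side and top views disagreed by up to 6 mm on where the ink stick and the seal lay, and both grasps still closed properly.

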